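# Hook a tag plate with an S-hook and hang it on the desk rail

### The arm

A 7-joint arm with a two-finger parallel gripper is mounted at the origin on a cart in front of the work surface, level with it; the furniture and walls round the work are solid. World frame = base frame: x ahead of the robot, y to its left, z up, the work surface at z = 0. Lengths are in m, angles in rad, forces in N, time in s.
With the tool pointing down it reaches from about 0.4 to 0.875 m from the base axis. Payload 19.3 kg.
Tool frame: the origin (TCP) lies at the very end of the fingers, on their centre line; the grasp point (between the pads) lies 19 mm behind it; z points along the fingers, y is the line along which they close (so a half turn about z gives the same grasp; the last joint's range is limited). The gripper opens to 85 mm and grips with 20 to 120 N. Pads are 22 mm wide; open, the fingers measure 114 mm over their backs; the gripper's body (76 mm by 85 mm) begins 54 mm behind the grasp point. The pads swing forward as they close: fully open they stand 13 mm farther back than shut.
Start: joints at [-1.3, 0.521, -0.036, 1.599, 0.021, 1.021, -0.113], TCP at [0.209, 0.589, 0.211] pointing down, gripper open.
Joint ranges: [-2.91, 2.91], [-0.3, 2.13], [-1.5, 1.42], [0.17, 2.43], [-1.26, 4.41], [0.16, 1.93], [-2.52, 2.52]. Speed limits (rad/s): [1.89, 1.89, 2.39, 2.39, 3.01, 3.01, 3.01].

### API

Orientations are given as [roll, pitch, yaw] about the fixed x, y, z axes, in that order (R = Rz(yaw) Ry(pitch) Rx(roll)).
In Python, from workcell import bot gives the robot as it stands.
- The arm moves only by the tool servo_tool, never from a script. Its argument "plan" is a list of rows, each a list of 7 numbers: the finger opening in cm, from 0 to 8.54, then the shift along the tool's x, y, z in cm, then the turn, a rotation vector about the tool's x, y, z in degrees. In form: [[fingers, x, y, z, wx, wy, wz], ...]. A call has 1 to 10 rows; each row is the pose to reach, as a shift and turn from the pose commanded when the call began, along the tool's axes at that moment; what a row does not reach only later rows make up. A row lasts 1/10 s, in which the tool goes at most 50 mm and 8.59 degrees, less where a joint would pass 70% of its speed; a pose out of reach is approached as far as the arm can. A call with a gripper value outside its range is refused whole. The fingers move at their own pace and stop on an object; "force" is the grip in N (left out, the last holds). Time passes only in rows, so rows that repeat a pose let the fingers close. It gives the time, the measured TCP pose, the force, the opening and the grip force at its end, in the units of the state.
- bot.observe(): the state, without advancing time (a new reading comes with each control period).
- bot.grab_frame(name): name is "side" or "top"; returns a dict with "frame" (480x640x3 uint8, blue, green, red), "mtx" (3x3 intrinsics, pixels), "R" (3x3) and "t" (3): a world point X has camera coordinates R X + t. Camera axes: x right, y down, z forward; pixel columns grow to the right and rows downward; lengths in m; the calibration is good to about 2 mm. A picture is of the moment at which its call begins. There is no depth.
- bot.job_done(): hands the job in; it is judged then, once.
The state is a dict: "clock": time; "qpos": joint angles; "qd": joint speeds; "joint_efforts": joint torques, N m; "position": TCP position; "tool_rot": TCP orientation; "force": force on the tool from outside, world axes, zero at the start; "moment": the same for the moment, N m; "grip_width": finger opening in m; "finger_force": force on a finger pad.
Only numpy, scipy, OpenCV 4.12 (cv2) and the standard library are available. Lean on these libraries where they do the work, as an engineer would, in place of code of your own. Each camera call takes 0.05 s, during which the arm holds its last target. There are 200 camera calls.

### The job

Take the orange-gripped S-hook off the small desk rail, work its lower prong through the round hole in the blue header of the yellow tag plate, lift the plate out of its slotted stand with the hook, then hang the hook, with the plate on it, back over the rail and let go. The blue header slides sideways and may stand anywhere along its travel, so find the hole with care: press on the plate with only a few newtons, touch it with nothing but the hook, and leave the cup, glue stick and marker where they are.

Things in the scene. Friction and masses are not known exactly. Their poses are not given: they have to be found in the camera images.
- s_hook: S-hook of 5 mm steel wire with orange grip block, 45 g, hangs on the rail at the start. S in its y-z plane; y = way the lower prong points, x = along the rail, z up. Origin: centre of the upper bend (half circle, wire radius 10 mm, open downwards, free tip at y -10, z -5 mm). Hung, the rail's axis passes 3.5 mm above the origin. Slanting shank from y +10, z -6 to y -14.5, z -50 mm.
- hook_grip (a point): where to pinch the S-hook's grip block, at x 0, y 0, z +35 mm of the hook: the block is 10 mm thick in x, 24 mm in y, from z 11 to 47 mm of the hook; pinch across x with the pads centred here, and the fingers stay clear of the rail
- hook_tip (a point): tip of the S-hook's prong, at y +23, z -51 mm of the hook (wire centre line). The prong runs level along +y at z -56 mm from y -8.5 to +14 mm, then rises to this tip as a low lip. A plate hanging on the prong rests on its level part.
- rail_stand: fixed steel stand with one level round rail, 8 mm thick, along its x axis. Origin: on the desk below the rail; rail axis at y 0, z 190 mm, straight from x -36 mm (free end with red 13 mm ball) to +31 mm; there it bends to -y, to the upright at x +46, y -34 mm, which rises no higher than the rail. Foot plate 90 x 85 x 10 mm. z up.
- tag_stand: fixed black slotted block, 124 x 50 mm (x, y), 26 mm high. Origin: centre of its underside, z up. The slot lies along its x axis at y 0: 6 mm wide, 110 mm long, floor at z 6 mm, so the plate sits 20 mm deep.
- tag: tag plate, about 65 g: yellow, 108 wide (x), 4 thick (y), 54 mm tall, with a blue header strip 104 x 4 x 24 mm (z 55 to 79) on top, 1 mm play in the slot (leans 6 deg). Origin: middle of its lower edge, z up. 13 mm hole in the header's middle at z 67 mm; the header slides very stiffly, its hole anywhere in x -24 to +24 mm (not measured). Hook it from its -y side, prong along +y.
- cup: bystander: white plastic cup, 72 mm wide, 83 mm tall; origin at the centre of its underside
- glue: bystander: glue stick with red cap, 28 mm thick, 94 mm tall, standing; origin at the centre of its underside
- marker: bystander: green felt marker, 17 x 135 x 18 mm, lying along its y axis; origin at the centre of its underside

How it is judged:
By the outcome, as a careful person would: the job done as asked, in the order asked, and still so for the second after the job is handed in, with the robot touching nothing.
It also fails if it takes over 72 s, if anything falls off the work surface, if the arm or the gripper's body presses on something with over 40 N, if the wrist force passes 120 N, or if a joint passes its speed limit or range.

## Working session

There is one attempt and no reset: what is moved stays moved. The work goes in short steps, Python scripts to look and compute and a tool call to move; the robot and the scene stay as the last step left them, time stands still between calls to the robot, and variables do not carry over. Pictures are saved under pics/ and viewed, at most 10 in all, crops included, and the job is handed in when it is done.

Besides the shell and the picture viewer there is one more tool, called after "Call:" as name(argument=value, ...), one argument or row to a line, values as JSON. servo_tool: Moves the arm, as the interface text tells. Its arguments: {"type":"object","properties":{"plan":{"type":"array","items":{"type":"array","items":{"type":"number"}}},"force":{"type":"number"}},"required":["plan"]}

```bash
mkdir -p pics; python3 - <<'E'
from workcell import bot
import cv2,json,numpy as np
s=bot.observe()
print({k:np.round(s[k],4) for k in s})
for n in("side","top"):
    f=bot.grab_frame(n); cv2.imwrite(f"pics/{n}0.png",f["frame"])
    R=np.array(f["R"]);t=np.array(f["t"]);print(n,f["mtx"],R.round(4),t.round(4),(-R.T@t).round(3))
E
```

```text
{'clock': np.float64(0.0), 'qpos': array([-1.3002,  0.5221, -0.0363,  1.6   ,  0.0212,  1.0211, -0.1128]), 'qd': array([ 0.0009,  0.0008, -0.0003, -0.0004,  0.0019,  0.0014, -0.0009]), 'joint_efforts': array([-1.60000e-03, -9.27094e+01,  1.97930e+00, -3.69933e+01,
        1.77000e-02,  8.20000e-03,  0.00000e+00]), 'position': array([0.2088, 0.5887, 0.2104]), 'tool_rot': array([-3.1404e+00,  1.0000e-04,  2.8008e+00]), 'force': array([ 0.8091, -0.4633, -0.3132]), 'moment': array([-0.0059,  0.0129, -0.014 ]), 'finger_force': np.float64(0.0), 'grip_width': np.float64(0.0855)}
side [[583.70986439   0.         319.75102635]
 [  0.         583.70986439 239.75230571]
 [  0.           0.           1.        ]] [[-0.9758  0.2185 -0.0044]
 [ 0.1216  0.5262 -0.8416]
 [-0.1816 -0.8218 -0.5401]] [ 0.4477 -0.0962  1.3851] [0.7   1.091 0.669]
top [[529.12139861   0.         321.02047188]
 [  0.         529.12139861 242.19781503]
 [  0.           0.           1.        ]] [[ 0.006  -1.      0.004 ]
 [-0.9897 -0.0065 -0.1432]
 [ 0.1432 -0.0031 -0.9897]] [0.3007 0.5477 0.9283] [0.407 0.307 0.996]
```

View pics/side0.png

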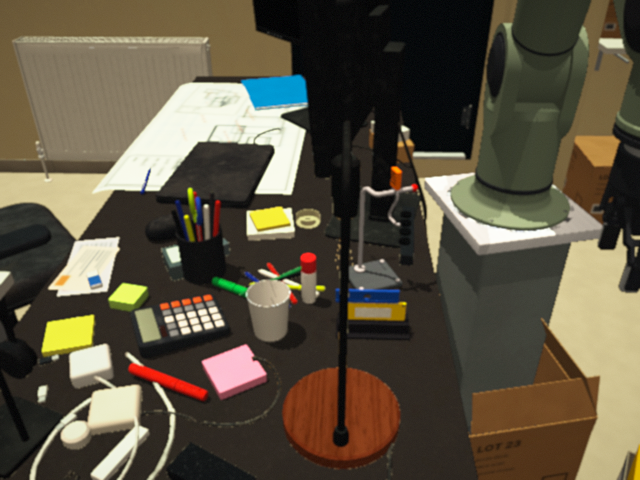

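View pics/top0.png

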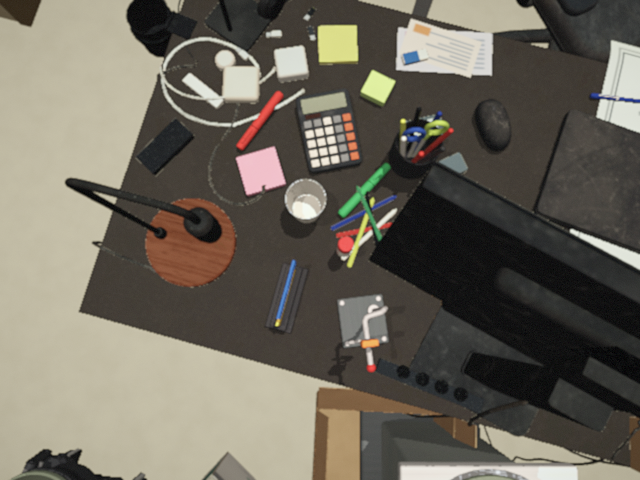

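The two views show the hook (orange, side ~(396,178), top (370,343)) on the rail, whose red ball is at top (371,368). The tag stand is at top (285,295). In the side view the header, at ~(370,296), is partly behind the lamp pole. I'll zoom in next.

```bash
python3 - <<'E'
import cv2,numpy as np
a=cv2.imread("pics/side0.png");b=cv2.imread("pics/top0.png")
c=[cv2.resize(a[150:350,325:425],None,fx=3,fy=3,interpolation=cv2.INTER_CUBIC),cv2.resize(b[250:390,255:420],None,fx=3,fy=3,interpolation=cv2.INTER_CUBIC)]
c[1]=cv2.copyMakeBorder(c[1],0,180,0,0,cv2.BORDER_CONSTANT)
cv2.imwrite("pics/z1.png",np.hstack(c)[:600,:800])
E
```

```text
(no output)
```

View pics/z1.png

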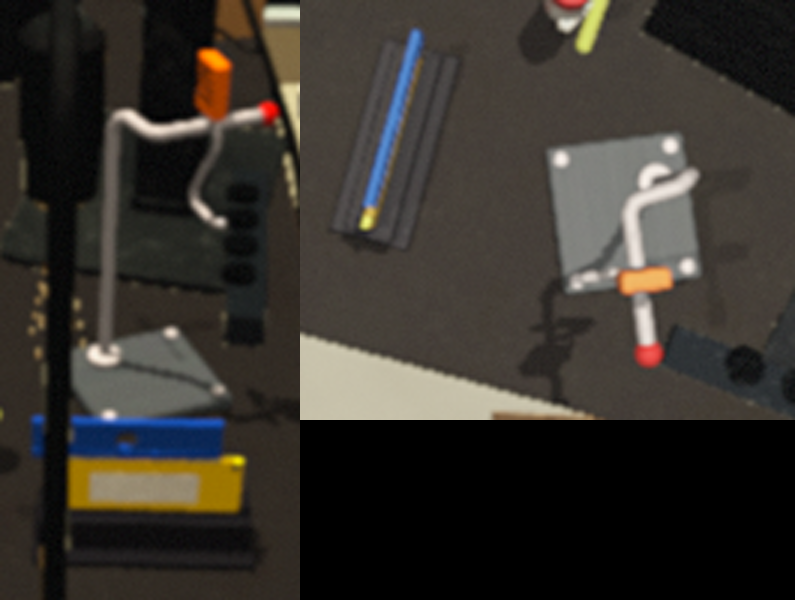

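```bash
cat > h.py <<'E'
from workcell import bot
import cv2,numpy as np
def ray(f,p):
    R=np.array(f["R"]);t=np.array(f["t"]);K=np.array(f["mtx"])
    d=R.T@np.linalg.solve(K,[p[0],p[1],1.]);return -R.T@t,d/np.linalg.norm(d)
def onplane(f,p,n,q):
    o,d=ray(f,p);return o+d*((np.array(q)-o)@n)/(d@n)
def onz(f,p,z): return onplane(f,p,np.array([0,0,1.]),[0,0,z])
def tri(f,p,g,q):
    a,d=ray(f,p);b,e=ray(g,q)
    s=np.linalg.lstsq(np.c_[d,-e],b-a,rcond=None)[0]
    u,v=a+s[0]*d,b+s[1]*e
    return (u+v)/2,np.linalg.norm(u-v)
def proj(f,X):
    c=np.array(f["mtx"])@(np.array(f["R"])@X+np.array(f["t"]));return c[:2]/c[2]
def mask(f,lo,hi,box):
    h=cv2.cvtColor(f["frame"],cv2.COLOR_BGR2HSV);m=cv2.inRange(h,np.array(lo),np.array(hi))
    x0,y0,x1,y1=box;o=np.zeros_like(m);o[y0:y1,x0:x1]=m[y0:y1,x0:x1];return o
def cen(m):
    y,x=np.nonzero(m);return np.array([x.mean(),y.mean()]),len(x)
E
python3 - <<'E'
from h import *
np.set_printoptions(precision=4,suppress=True)
S=bot.grab_frame("side");T=bot.grab_frame("top")
OR=((8,150,120),(22,255,255));RD=((0,180,120),(6,255,255));BL=((100,120,60),(125,255,255))
so,to=mask(S,*OR,(380,155,410,200)),mask(T,*OR,(355,330,385,352))
sb,tb=mask(S,*RD,(405,180,425,196)),mask(T,*RD,(360,360,380,376))
for n,a,b in(("orange",so,to),("ball",sb,tb)):
    a,b=cen(a),cen(b);print(n,a,b,tri(S,a[0],T,b[0]))
print("orange rect top",cv2.minAreaRect(cv2.findNonZero(to)))
hs,ht=mask(S,*BL,(330,280,410,310)),mask(T,*BL,(265,250,305,335))
print("blue side",cv2.boundingRect(hs),cen(hs),"top",cv2.boundingRect(ht),cv2.minAreaRect(cv2.findNonZero(ht)))
print("side gray\n",cv2.cvtColor(S["frame"],cv2.COLOR_BGR2HSV)[287:306,358:378,2])
pts=cv2.findNonZero(ht)[:,0].astype(float)
vx,vy,x0,y0=cv2.fitLine(pts.astype(np.float32),cv2.DIST_L2,0,.01,.01).ravel()
y=lambda r:(x0+vx/vy*(r-y0),r)
e=[onz(T,y(r),.084) for r in(pts[:,1].min()-.5,pts[:,1].max()+.5)]
print(e,np.linalg.norm(e[0]-e[1]))
# rail line px: light pixels between block and ball & beyond
h=cv2.cvtColor(T["frame"],cv2.COLOR_BGR2HSV)
for r in list(range(322,337))+list(range(348,364)):
    c=np.nonzero((h[r,358:382,1]<60)&(h[r,358:382,2]>150))[0]
    if len(c): print(r,c.min()+358,c.max()+358,end=" ; ")
E
```

```text
orange (array([396.0964, 177.2944]), 197) (array([369.2135, 343.2697]), 89) (array([0.3735, 0.2334, 0.214 ]), np.float64(0.0023505995112082082))
ball (array([414.6452, 186.4839]), 31) (array([370.8462, 368.4231]), 26) (array([0.3357, 0.2288, 0.1894]), np.float64(0.0025014650226900296))
orange rect top ((369.36553955078125, 342.88623046875), (7.474093914031982, 17.190414428710938), 85.2363510131836)
blue side (335, 288, 65, 15) (array([371.1766, 294.9139]), 685) top (276, 260, 20, 59) ((285.54345703125, 289.16058349609375), (4.44635534286499, 60.7232666015625), 16.460012435913086)
side gray
 [[123 167 209 225 207 162 117 104 103 105 104 103 105 105 102 101 103 102
   98  95]
 [137 184 227 242 228 176 127 115 114 115 113 114 112 111 110 104  99  89
   85  81]
 [174 192 214 222 214 192 167 160 160 159 161 159 157 155 154 148 138 130
  125 124]
 [176 182 192 196 196 191 186 186 187 187 185 187 185 184 183 181 174 173
  174 172]
 [138 138 141 143 144 148 153 152 154 157 155 156 154 153 153 152 154 156
  159 159]
 [ 93  93  94  96  97  98 100 102 100  99 100 101 103 101 105 103 102 111
  1
[... 934 characters left out ...]
109 105]
 [154 154 152 151 151 151 152 154 154 149 150 153 152 152 152 155 156 149
  142 140]
 [158 159 159 159 158 158 161 161 159 159 159 160 160 156 157 159 163 158
  157 155]]
[array([0.5086, 0.3508, 0.084 ]), array([0.4073, 0.3784, 0.084 ])] 0.10502650948885071
322 362 367 ; 323 362 367 ; 324 363 367 ; 325 363 367 ; 326 363 368 ; 327 363 368 ; 328 363 368 ; 329 363 368 ; 330 363 368 ; 331 363 368 ; 332 364 368 ; 333 364 369 ; 334 364 369 ; 335 364 369 ; 336 364 369 ; 348 367 368 ; 349 367 368 ; 350 368 370 ; 351 368 371 ; 352 367 371 ; 353 367 371 ; 354 367 371 ; 355 367 371 ; 356 367 372 ; 357 367 372 ; 358 367 372 ; 359 367 372 ; 360 368 372 ; 361 368 372 ; 362 368 372 ; 363 368 373 ;
```

```bash
python3 - <<'E'
from h import *
np.set_printoptions(precision=4,suppress=True)
S=bot.grab_frame("side");T=bot.grab_frame("top")
P=[onz(T,p,.19) for p in((364.9,324),(366.4,335),(369.5,356),(370.3,362),(370.85,368.4))]
print(np.array(P)); d=P[3]-P[0];print("rail yaw",np.degrees(np.arctan2(d[1],d[0])))
a=np.array([.4073,.3784,.084]);b=np.array([.5086,.3508,.084]);u=(b-a)/np.linalg.norm(b-a);n=np.cross(u,[0,0,1])
for dy in(0,):
    print("hole side",onplane(S,(367,296.7),n,a), "mid",(a+b)/2, "proj mid@73", proj(S,(a+b)/2-[0,0,.011]), "ends side",proj(S,a),proj(S,b),
     "header side corners z", onplane(S,(335,288),n,a),onplane(S,(399.5,290),n,a))
# stand outline and yellow
Y=mask(S,(20,120,100),(35,255,255),(330,295,412,325));print("yellow side",cv2.boundingRect(Y))
h=cv2.cvtColor(S["frame"],cv2.COLOR_BGR2GRAY);print(h[286:326,395])
# top: stand top face rows profile across
g=cv2.cvtColor(T["frame"],cv2.COLOR_BGR2GRAY);print(g[295,262:312]);print(g[315,262:312])
# hook in side view
w=cv2.cvtColor(S["frame"],cv2.COLOR_BGR2GRAY);print(w[200:230:2,384:406])
E
```

```text
[[0.3999 0.2378 0.19  ]
 [0.3836 0.2357 0.19  ]
 [0.3527 0.2312 0.19  ]
 [0.3439 0.2301 0.19  ]
 [0.3346 0.2293 0.19  ]]
rail yaw -172.1392650499165
hole side [0.4599 0.3641 0.0679] mid [0.458  0.3646 0.084 ] proj mid@73 [368.372  294.2919] ends side [400.8143 289.767 ] [336.6182 288.2038] header side corners z [0.5112 0.3501 0.0843] [0.4093 0.3778 0.0835]
yellow side (348, 302, 59, 19)
[ 36  30  39  60  76  71  51  37  34  35  34  34  36  37  38  37  56  88
 108 113 116 117 116 117 117 117 117 116 116 117 117 117 118 106  72  38
  26  32  31  20]
[ 66  66  64  67  67  64  67  65  69  65  60  59  69  77  80  71  68  76
  75  82 105 126 126 106  94  95  86  67  66  69  72  70  58  57  65  69
  71  69  60  49  54  61  65  65  65  65  63  64  64  67]
[ 64  64  67  62  61  58  67  75  80  73  67  71  75  77  84 114 130 117
  96  99  90  69  66  67  67  70  66  52  56  69  71  72  63  53  50  59
  63  65  62  66  64  66  65  66  65  67  67  67  65  64]
[[ 12  11  14  11  20   9  14   9   5  22  42  70  79  75  55  38  32  35
   33  37  37  37]
 [  9   9  10  12  11   8  10   8  22  46  65
[... 557 characters left out ...]
5  38  41  41  40  35  24  14
   13   8  11   9]
 [ 15  10  15  37  89 134 137  98  52  33  27  30  34  36  39  32  27  21
   15   9   8  11]
 [ 18  19  16  23  72 138 180 188 161 110  60  33  32  33  32  34  33  30
   29  26  31  22]
 [ 11   6  10  10  18  51 106 170 210 212 169  97  44  25  28  25  21  18
   18  18  17  14]
 [ 26  24  21  22  25  26  34  67 123 168 174 145 116 112 119  93  50  19
    9  10  12  11]
 [ 39  37  37  35  34  35  36  33  41  57  77 104 139 173 187 158  93  35
    7  10   9   9]
 [ 39  39  39  37  37  37  37  36  40  41  41  48  54  63  71  65  51  34
   23  18  14  16]
 [ 39  42  39  37  38  39  40  41  45  49  46  43  40  40  36  34  29  25
   18  19  16  18]]
```

```bash
python3 - <<'E'
from h import *
np.set_printoptions(precision=3,suppress=True)
S=bot.grab_frame("side");T=bot.grab_frame("top")
for z in(.15,.2,.3,.4,.5):
    for p in((374,256),(430,166)):
        X=onz(T,p,z);print(z,p,X,proj(S,X))
a=cv2.convertScaleAbs(S["frame"][0:260,230:440],alpha=3,beta=15)
cv2.imwrite("pics/z2.png",cv2.resize(a,None,fx=2.3,fy=2.3))
E
```

```text
0.15 (374, 256) [0.508 0.219 0.15 ] [319.428 214.096]
0.15 (430, 166) [0.658 0.125 0.15 ] [229.284 198.511]
0.2 (374, 256) [0.502 0.224 0.2  ] [323.332 189.975]
0.2 (430, 166) [0.643 0.136 0.2  ] [235.661 175.925]
0.3 (374, 256) [0.49  0.235 0.3  ] [331.893 137.089]
0.3 (430, 166) [0.614 0.158 0.3  ] [249.705 126.18 ]
0.4 (374, 256) [0.478 0.245 0.4  ] [341.628  76.949]
0.4 (430, 166) [0.584 0.179 0.4  ] [265.783  69.232]
0.5 (374, 256) [0.466 0.256 0.5  ] [352.797   7.95 ]
0.5 (430, 166) [0.554 0.201 0.5  ] [284.37    3.397]
```

View pics/z2.png

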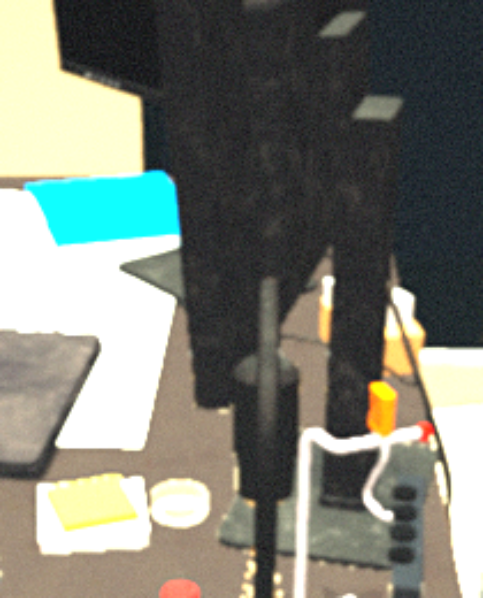

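The zoom shows the monitor panel's lower corner at side ≈(323,176), i.e. about (0.50, 0.226, 0.215). That is about 11 cm from the hook, so the gripper clears it with the fingers partly closed. The prong points to +y, toward the tag.

```bash
cat >> h.py <<'E'
from scipy.spatial.transform import Rotation as Ro
def go(pos,yaw,cur=None):
    """print shift (cm) and turn (deg) in tool axes to TCP pos, tool-down yaw (deg)"""
    s=bot.observe();p=np.array(s["position"]);A=Ro.from_euler("xyz",s["tool_rot"])
    B=Ro.from_euler("xyz",[np.pi,0,np.radians(yaw)])
    print("shift cm",(A.inv().apply(np.array(pos)-p)*100).round(2),"turn",np.degrees((A.inv()*B).as_rotvec()).round(2))
E
python3 - <<'E'
from h import *
go([.3735,.2345,.25],97.9)
E
```

```text
shift cm [-27.36 -27.91  -3.9 ] turn [-1.000e-02  0.000e+00  6.257e+01]
```

Call:
servo_tool(
  plan=[
    [4, -1.5, -1.5, -2, 0, 0, 4],
    [4, -5, -5, -4, 0, 0, 11],
    [4, -8.5, -8.7, -5, 0, 0, 19],
    [4, -12, -12.2, -5, 0, 0, 27],
    [4, -15.5, -15.8, -5, 0, 0, 35],
    [4, -19, -19.4, -5, 0, 0, 43],
    [4, -22.5, -23, -5, 0, 0, 51],
    [4, -25.5, -26, -4.5, 0, 0, 58],
    [4, -27.4, -27.9, -3.9, 0, 0, 62.6],
    [4, -27.4, -27.9, -3.9, 0, 0, 62.6],
  ],
  force=40,
)

```text
clock: 1.4
position: [0.375, 0.2311, 0.2498]
tool_rot: [3.142, 0.001, 1.7]
force: [-0.2, 0.5, 0.1]
grip_width: 0.0399
finger_force: 0.0
```

```bash
python3 - <<'E'
from h import *
s=bot.observe();print(s["clock"],s["position"],s["tool_rot"],s["qpos"],s["grip_width"])
go([.3735,.2345,.2025],97.9)
S=bot.grab_frame("side");T=bot.grab_frame("top")
c=[cv2.resize(x,None,fx=2.8,fy=2.8,interpolation=cv2.INTER_CUBIC) for x in(S["frame"][110:320,330:470],T["frame"][250:460,290:430])]
cv2.imwrite("pics/z3.png",np.hstack(c))
E
```

```text
1.4 [0.37504983 0.23111921 0.24983809] [3.14155867e+00 6.29613316e-04 1.70023193e+00] [-0.96465729  0.18092852  0.32045171  2.02312832 -0.06914655  0.94797886
 -0.47926434] 0.03989370629719188
shift cm [ 0.36 -0.11  4.73] turn [ 0.    0.04 -0.48]
```

View pics/z3.png

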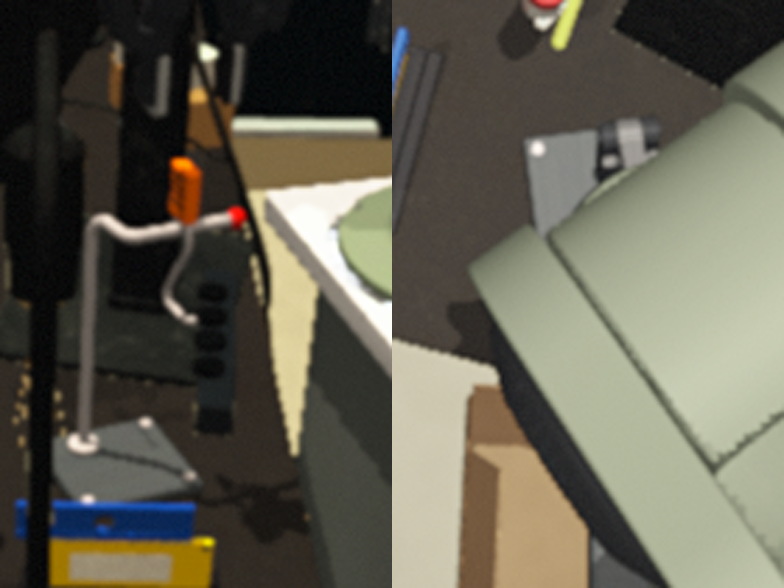

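The side crop shows the block at ~(185,190), and the finger pads straddle it above, at ~(165,85) and (237,75). I'll check the centring numerically.

```bash
python3 - <<'E'
from h import *
S=bot.grab_frame("side")
k=lambda X:((proj(S,np.array(X))-[330,110])*2.8).round(1)
print("tcp",k([.375,.2311,.2498]),"block ctr exp",k([.3735,.2345,.2155]),"block top",k([.3735,.2345,.2335]),"ball",k([.3357,.2288,.19]))
for s in(-1,1): print("pad",k(np.array([.375,.2311,.2688])+s*.02*np.array([.99,.137,0])))
m=mask(S,(8,150,120),(22,255,255),(380,155,410,200));print((np.array(cv2.boundingRect(m))-[330,110,0,0])*2.8)
E
```

```text
tcp [187.4 134. ] block ctr exp [187.8 187.1] block top [189.8 160.6] ball [239.1 213.3]
pad [219.2 100.2]
pad [159.5 109.9]
[170.8 156.8  30.8  67.2]
```

Call:
servo_tool(
  plan=[
    [4, 0.3, -0.1, 0.8, 0, 0, -0.5],
    [4, 0.3, -0.1, 2, 0, 0, -0.5],
    [4, 0.3, -0.1, 3.2, 0, 0, -0.5],
    [4, 0.3, -0.1, 4.2, 0, 0, -0.5],
    [4, 0.3, -0.1, 4.7, 0, 0, -0.5],
    [4, 0.3, -0.1, 4.7, 0, 0, -0.5],
    [2, 0.3, -0.1, 4.7, 0, 0, -0.5],
    [0, 0.3, -0.1, 4.7, 0, 0, -0.5],
    [0, 0.3, -0.1, 4.7, 0, 0, -0.5],
    [0, 0.3, -0.1, 4.7, 0, 0, -0.5],
  ],
  force=40,
)

```text
clock: 2.55
position: [0.3726, 0.2375, 0.2033]
tool_rot: [3.141, -0.0, 1.717]
force: [-0.9, -0.3, 3.6]
grip_width: 0.0087
finger_force: 42.5
```

Call:
servo_tool(
  plan=[
    [0, 0, 0, 0, 0, 0, 0],
    [0, 0, 0, 0, 0, 0, 0],
    [0, 0, 0, 0, 0, 0, 0],
    [0, 0, 0, 0, 0, 0, 0],
  ],
)

```text
clock: 2.95
position: [0.3726, 0.2375, 0.2032]
tool_rot: [3.141, -0.0, 1.717]
force: [-1.5, 0.7, 4.7]
grip_width: 0.0081
finger_force: 42.8
```

```bash
python3 - <<'E'
from h import *
s=bot.observe();print(s["position"],s["tool_rot"],s["force"],s["moment"],s["grip_width"],s["finger_force"])
S=bot.grab_frame("side");T=bot.grab_frame("top")
g=S["frame"]
cv2.imwrite("pics/z4.png",cv2.resize(g[130:310,340:460],None,fx=3.3,fy=3.3,interpolation=cv2.INTER_CUBIC))
E
```

```text
[0.37262158 0.23746939 0.2031952 ] [ 3.14124285e+00 -2.87554307e-04  1.71692263e+00] [-1.52755864  0.6942817   4.72018993] [ 0.01976822  0.18019832 -0.06364355] 0.008075350864741197 42.77963697910309
```

View pics/z4.png

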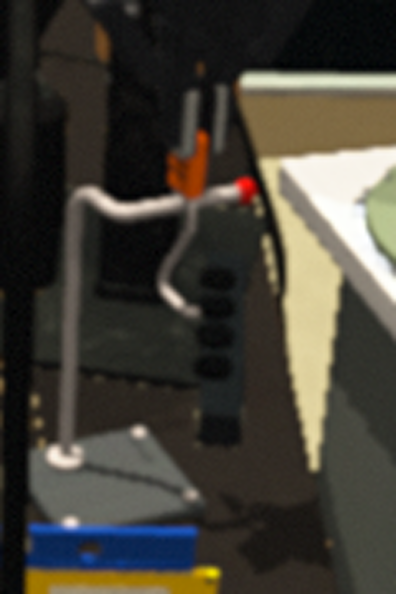

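The side view shows the fingers pinching the orange block at ~(190,160) in the crop, with the hook still on the rail. Now I'll lift it off along the shank's slant.

Call:
servo_tool(
  plan=[
    [0, 0.1, 0, -0.5, 0, 0, 0],
    [0, 0.2, 0, -1.0, 0, 0, 0],
    [0, 0.25, 0, -1.35, 0, 0, 0],
    [0, 0.6, 0, -2.0, 0, 0, 0],
    [0, 1.2, 0, -3.0, 0, 0, 0],
    [0, 2.4, 0, -3.4, 0, 0, 0],
    [0, 4, 0, -3.5, 0, 0, 0],
    [0, 5, 0, -3.5, 0, 0, 0],
    [0, 5, 0, -3.5, 0, 0, 0],
    [0, 5, 0, -3.5, 0, 0, 0],
  ],
)

```text
clock: 4.05
position: [0.365, 0.2867, 0.2376]
tool_rot: [-3.141, 0.001, 1.717]
force: [-0.0, 0.4, -0.8]
grip_width: 0.0085
finger_force: 42.0
```

```bash
python3 - <<'E'
from h import *
np.set_printoptions(precision=4,suppress=True)
s=bot.observe();print(s["position"],s["tool_rot"],s["force"],s["grip_width"],s["finger_force"])
S=bot.grab_frame("side");T=bot.grab_frame("top")
cv2.imwrite("pics/z5.png",cv2.resize(S["frame"][130:310,340:460],None,fx=3.3,fy=3.3,interpolation=cv2.INTER_CUBIC))
p=s["position"];th=s["tool_rot"][2]-np.pi/2
u=np.array([np.cos(th),np.sin(th),0]);v=np.array([-u[1],u[0],0])
o=p+[0,0,.019-.035]-.003*v
for n,y,z in(("origin",0,0),("tip",.023,-.051),("bend",-.0085,-.056),("sh0",.01,-.006)):
    q=proj(S,o+v*y+[0,0,z]);print(n,q,(q-[340,130])*3.3)
E
```

```text
[0.365  0.2867 0.2376] [-3.141   0.0008  1.7175] [-0.0295  0.3568 -0.8459] 0.008507422242689992 42.043510147425394
origin [411.7025 186.0292] [236.6182 184.8963]
tip [415.8839 219.1593] [250.4168 294.2258]
bend [406.6839 212.9532] [220.0569 273.7457]
sh0 [414.3396 191.8905] [245.3208 204.2388]
```

View pics/z5.png

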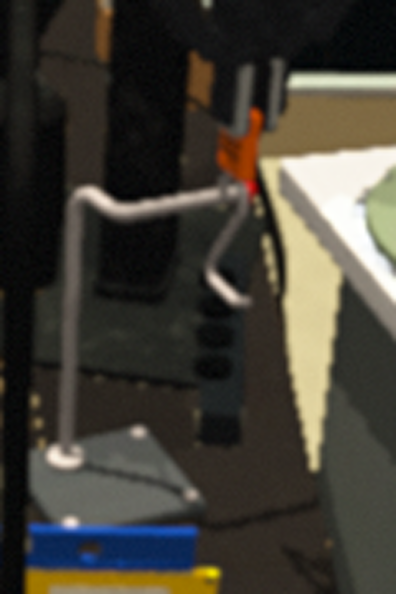

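The hook is held clear of the rail, with the tip at ~(247,303) and the bend at ~(210,275) in the crop. I suspect it is slightly pitched, so I'll turn it broadside to the side camera and measure.

Call:
servo_tool(
  plan=[
    [0, 1, 0, -0.5, 0, 0, -5],
    [0, 2, 0, -1, 0, 0, -13],
    [0, 3, 0, -1, 0, 0, -21],
    [0, 3, 0, -1, 0, 0, -29],
    [0, 3, 0, -1, 0, 0, -37],
    [0, 3, 0, -1, 0, 0, -45],
    [0, 3, 0, -1, 0, 0, -45],
    [0, 3, 0, -1, 0, 0, -45],
  ],
)

```text
clock: 4.95
position: [0.361, 0.316, 0.248]
tool_rot: [-3.142, 0.0, 2.497]
force: [0.6, -0.1, -0.6]
grip_width: 0.0089
finger_force: 42.0
```

```bash
python3 - <<'E'
from h import *
np.set_printoptions(precision=4,suppress=True)
s=bot.observe();print(s["position"],s["tool_rot"])
S=bot.grab_frame("side")
p=s["position"];th=s["tool_rot"][2]-np.pi/2
u=np.array([np.cos(th),np.sin(th),0]);v=np.array([-u[1],u[0],0])
g=p+np.array([0,0,.019])
x0,y0=(proj(S,g)-[50,25]).astype(int)
print(x0,y0)
c=cv2.resize(S["frame"][y0:y0+100,x0:x0+130],None,fx=6,fy=6,interpolation=cv2.INTER_CUBIC)
c=cv2.convertScaleAbs(c,alpha=1.6)
for z in(0,-.02,-.04,-.06,-.08,-.09): # ticks along in-plane grid relative to grip point
    for y in(-.02,0,.02):
        q=(proj(S,g+v*y+[0,0,z])-[x0,y0]+.5)*6;cv2.circle(c,tuple(int(i) for i in q),2,(0,255,0),-1)
cv2.imwrite("pics/z6.png",c)
np.savez("m.npz",g=g,u=u,v=v,x0=x0,y0=y0);
E
```

```text
[0.361 0.316 0.248] [-3.1415  0.      2.4972]
373 144
```

View pics/z6.png

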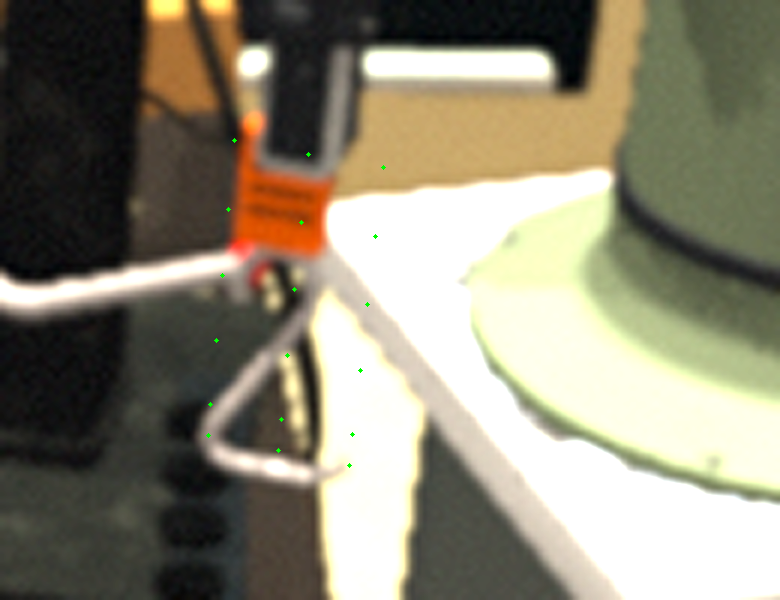

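The broadside view shows the hook clearly: corner ~(213,450), prong to ~(308,473), tip ~(345,466). The block's bottom corners are at (232,247) and (325,255). I'll convert these to in-plane coordinates.

```bash
python3 - <<'E'
from h import *
m=np.load("m.npz");S=bot.grab_frame("side");g,u,v=m["g"],m["u"],m["v"]
for n,p in(("corner",(213,450)),("prong a",(250,464)),("prong b",(308,474)),("tip",(345,466)),("blk BL",(232,247)),("blk BR",(325,257)),("blk TL",(243,118)),("shank top",(322,280)),("shank mid",(265,355))):
    X=onplane(S,np.array(p)/6-.5+[m["x0"],m["y0"]],u,g);print(n,"y %.1f z %.1f"%((X-g)@v*1e3,(X-g)[2]*1e3))
E
```

```text
corner y -18.3 z -94.1
prong a y -7.5 z -96.0
prong b y 9.0 z -95.3
tip y 18.9 z -90.3
blk BL y -18.0 z -30.9
blk BR y 7.3 z -28.6
blk TL y -18.2 z 7.0
shank top y 7.1 z -35.5
shank mid y -6.2 z -61.3
```

```bash
python3 - <<'E'
from h import *
go([.4489,.327,.1433],74.8)
E
```

```text
shift cm [-6.4   6.13 10.47] turn [-0.    0.   68.35]
```

Call:
servo_tool(
  plan=[
    [0, -0.8, 0.8, 0, 0, 0, 5],
    [0, -1.6, 1.6, 0, 0, 0, 13],
    [0, -2.5, 2.4, 0, 0, 0, 21],
    [0, -3.4, 3.3, 0, 0, 0, 29],
    [0, -4.3, 4.1, 1, 0, 0, 37],
    [0, -5.2, 5, 2, 0, 0, 45],
    [0, -6, 5.7, 3.5, 0, 0, 53],
    [0, -6.4, 6.1, 5, 0, 0, 61],
    [0, -6.4, 6.1, 6.5, 0, 0, 68.3],
    [0, -6.4, 6.1, 7, 0, 0, 68.3],
  ],
)

```text
clock: 6.05
position: [0.4481, 0.3269, 0.1766]
tool_rot: [-3.141, 0.002, 1.306]
force: [-0.6, -0.5, -0.6]
grip_width: 0.0081
finger_force: 42.0
```

Call:
servo_tool(
  plan=[
    [0, 0, 0, 1, 0, 0, 0],
    [0, 0, 0, 2.2, 0, 0, 0],
    [0, 0, 0, 3, 0, 0, 0],
    [0, 0, 0, 3.4, 0, 0, 0],
    [0, 0, 0, 3.4, 0, 0, 0],
    [0, 0, 0, 3.4, 0, 0, 0],
  ],
)

```text
clock: 6.65
position: [0.4488, 0.3273, 0.1443]
tool_rot: [3.141, -0.0, 1.31]
force: [0.3, -0.2, -0.0]
grip_width: 0.0087
finger_force: 42.0
```

```bash
python3 - <<'E'
from h import *
np.set_printoptions(precision=4,suppress=True)
s=bot.observe();print(s["position"],s["tool_rot"],s["force"],s["grip_width"])
go([.4489,.327,.1433],74.8)
S=bot.grab_frame("side")
c=cv2.resize(S["frame"][225:325,315:425],None,fx=6,fy=6,interpolation=cv2.INTER_CUBIC)
c=cv2.convertScaleAbs(c,alpha=1.6)
cv2.imwrite("pics/z7.png",c)
p=s["position"];th=s["tool_rot"][2]-np.pi/2
u=np.array([np.cos(th),np.sin(th),0]);v=np.array([-u[1],u[0],0])
t=p+v*.0187+[0,0,-.0713]
print("tip pred",t,(proj(S,t)-[315,225]+.5)*6)
print("tip at plane",(proj(S,t+.02*v)-[315,225]+.5)*6)
E
```

```text
[0.4488 0.3273 0.1443] [ 3.1414 -0.0003  1.3104] [ 0.2971 -0.2032 -0.0463] 0.008733837252625894
shift cm [-0.02  0.02  0.1 ] turn [ 0.01 -0.02  0.28]
tip pred [0.4536 0.3454 0.073 ] [318.4263 375.1982]
tip at plane [320.5219 419.4323]
```

View pics/z7.png

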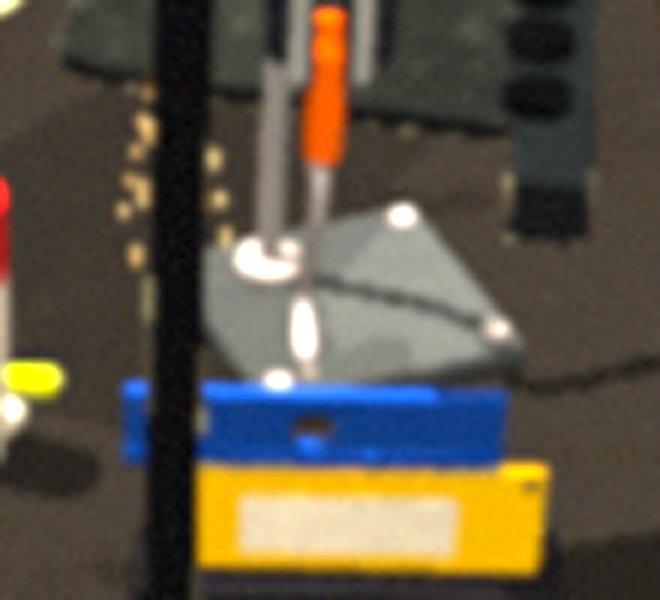

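The side view shows the prong at column ~303 and its tip at ~(308,378), just above the header. The hole is at ~(313,430), with the header's top front edge at ~row 394 and its back edge at ~381. I'll work out the header's y from its known height.

```bash
python3 - <<'E'
from h import *
np.set_printoptions(precision=4,suppress=True)
S=bot.grab_frame("side")
w=S["frame"][280:306,362:374].astype(int)
print(w.mean(axis=1).round(0).astype(int).tolist())
print(S["frame"][284:305,376:384].mean(axis=1).round(0).astype(int).tolist())
v=np.array([.262,.965,0]);u=np.array([.965,-.262,0])
px=lambda p:np.array(p)/6-.5+[315,225]
H=np.array([.459,.3643,0])
for n,p,z in(("back top",(313,381),.085),("front top",(313,394),.085),("hole",(313,430),.073),("front bot",(313,465),.061)):
    X=onz(S,px(p),z)-H;print(n,"along %.1f normal %.1f mm"%(X@u*1e3,X@v*1e3))
for n,p in(("tip now",(308,378)),):
    X=onz(S,px(p),.073)-H;print(n,"along %.1f normal %.1f mm"%(X@u*1e3,X@v*1e3))
E
```

```text
[[127, 136, 141], [126, 136, 140], [123, 132, 136], [110, 119, 122], [96, 103, 106], [88, 96, 97], [90, 98, 102], [95, 104, 109], [114, 104, 103], [158, 102, 78], [184, 94, 45], [152, 69, 20], [101, 44, 10], [78, 36, 12], [66, 33, 15], [56, 34, 25], [55, 38, 30], [78, 44, 30], [104, 50, 23], [113, 52, 17], [112, 50, 14], [100, 46, 20], [80, 63, 68], [47, 95, 125], [10, 113, 152], [0, 118, 158]]
[[83, 88, 87], [83, 88, 88], [78, 83, 82], [64, 70, 71], [62, 56, 53], [118, 63, 38], [172, 81, 28], [160, 72, 19], [113, 51, 13], [86, 40, 10], [83, 38, 11], [84, 38, 10], [85, 38, 11], [84, 38, 12], [84, 39, 10], [96, 44, 12], [112, 51, 14], [105, 46, 15], [83, 56, 54], [52, 86, 109], [17, 108, 143]]
back top along 2.2 normal -1.2 mm
front top along 2.3 normal 4.6 mm
hole along 1.8 normal 5.1 mm
front bot along 1.4 normal 5.4 mm
tip now along 2.7 normal -18.2 mm
```

Call:
servo_tool(
  plan=[
    [0, 0.3, -0.05, 0, 0, 0, 0],
    [0, 0.7, -0.08, 0, 0, 0, 0],
    [0, 1.1, -0.08, 0, 0, 0, 0],
    [0, 1.5, -0.08, 0, 0, 0, 0],
    [0, 1.8, -0.08, 0, 0, 0, 0],
    [0, 2.0, -0.08, 0, 0, 0, 0],
    [0, 2.0, -0.08, 0, 0, 0, 0],
    [0, 2.0, -0.08, 0, 0, 0, 0],
  ],
)

```text
clock: 7.55
position: [0.453, 0.3467, 0.144]
tool_rot: [-3.142, 0.0, 1.31]
force: [-0.5, 0.1, -0.6]
grip_width: 0.0088
finger_force: 42.0
```

```bash
python3 - <<'E'
from h import *
np.set_printoptions(precision=4,suppress=True)
s=bot.observe();print(s["position"],s["tool_rot"],s["force"],s["moment"],s["grip_width"])
S=bot.grab_frame("side")
c=cv2.resize(S["frame"][260:325,335:415],None,fx=9,fy=9,interpolation=cv2.INTER_CUBIC)
cv2.imwrite("pics/z8.png",cv2.convertScaleAbs(c,alpha=1.6))
E
```

```text
[0.453  0.3467 0.144 ] [-3.1416  0.0001  1.3102] [-0.4551  0.1211 -0.6195] [-0.0216  0.0389 -0.0583] 0.008765124221188964
```

View pics/z8.png

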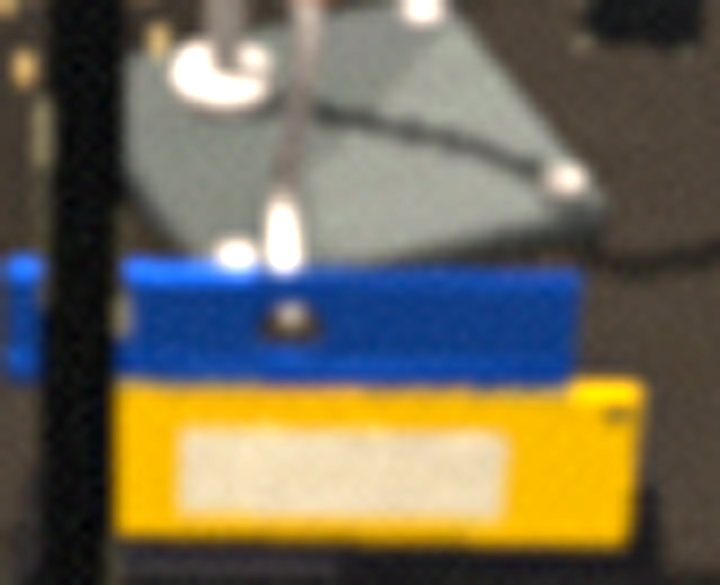

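The tip shows inside the hole at ~(291,317), centred on the hole at ~(291,322), with no contact force. I'll push on, raising with the lip.

Call:
servo_tool(
  plan=[
    [0, 0.4, 0, 0, 0, 0, 0],
    [0, 0.7, 0, -0.12, 0, 0, 0],
    [0, 1.0, 0, -0.25, 0, 0, 0],
    [0, 1.3, 0, -0.38, 0, 0, 0],
    [0, 1.6, 0, -0.4, 0, 0, 0],
    [0, 1.9, 0, -0.4, 0, 0, 0],
    [0, 2.1, 0, -0.4, 0, 0, 0],
    [0, 2.1, 0, -0.4, 0, 0, 0],
  ],
)

```text
clock: 8.4
position: [0.4584, 0.3673, 0.1479]
tool_rot: [3.142, 0.0, 1.31]
force: [-0.3, 0.8, -0.3]
grip_width: 0.0084
finger_force: 42.0
```

```bash
python3 - <<'E'
from h import *
np.set_printoptions(precision=4,suppress=True)
s=bot.observe();print(s["position"],s["tool_rot"],s["force"],s["moment"],s["grip_width"])
S=bot.grab_frame("side")
c=cv2.resize(S["frame"][260:325,335:415],None,fx=9,fy=9,interpolation=cv2.INTER_CUBIC)
cv2.imwrite("pics/z9.png",cv2.convertScaleAbs(c,alpha=1.6))
E
```

```text
[0.4584 0.3673 0.1479] [3.1416 0.     1.3105] [-0.2994  0.7578 -0.2586] [0.0154 0.0434 0.0018] 0.008365127856943565
```

View pics/z9.png

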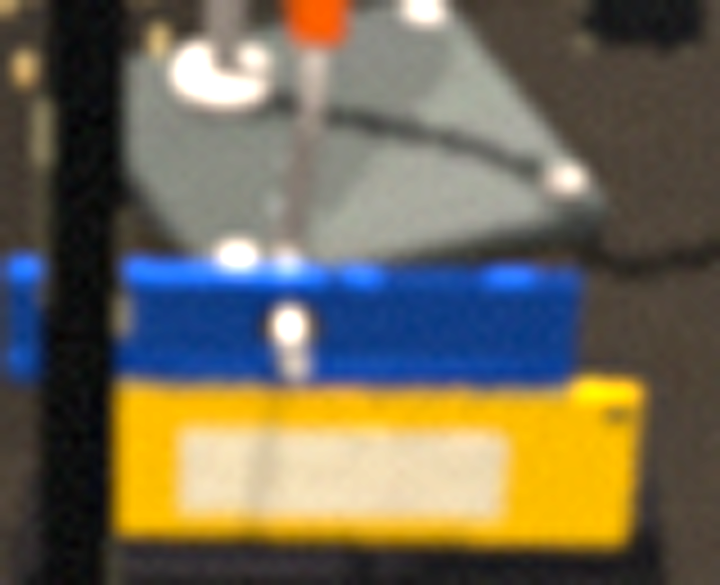

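The prong is through the hole: its lit end shows at ~(288,328) and its lip at ~(293,368), in front of the header. I've now viewed more pictures than allowed, so from here I'll check by numbers only. Next I'll lift gently.

Call:
servo_tool(
  plan=[
    [0, 0, 0, -0.3, 0, 0, 0],
    [0, 0, 0, -0.5, 0, 0, 0],
    [0, 0, 0, -0.7, 0, 0, 0],
    [0, 0, 0, -0.9, 0, 0, 0],
    [0, 0, 0, -1.1, 0, 0, 0],
    [0, 0, 0, -1.3, 0, 0, 0],
    [0, 0, 0, -1.3, 0, 0, 0],
  ],
)

```text
clock: 9.15
position: [0.4585, 0.3671, 0.1613]
tool_rot: [3.141, -0.0, 1.31]
force: [0.7, 0.6, -0.8]
grip_width: 0.0084
finger_force: 42.0
```

Call:
servo_tool(
  plan=[
    [0, 0, 0, -0.2, 0, 0, 0],
    [0, 0, 0, -0.4, 0, 0, 0],
    [0, 0, 0, -0.6, 0, 0, 0],
    [0, 0, 0, -0.8, 0, 0, 0],
    [0, 0, 0, -0.8, 0, 0, 0],
  ],
)

```text
clock: 9.65
position: [0.4585, 0.3671, 0.1693]
tool_rot: [3.141, -0.0, 1.31]
force: [-0.1, 0.2, -0.7]
grip_width: 0.0084
finger_force: 42.0
```

```bash
cat >> h.py <<'E'
def status():
    s=bot.observe();print("t %.2f"%s["clock"],np.round(s["position"],4),np.round(s["tool_rot"],3),"F",np.round(s["force"],2),"M",np.round(s["moment"],3),s["grip_width"])
    S=bot.grab_frame("side")
    for n,lo,hi in(("blue",(100,120,60),(125,255,255)),("yellow",(20,150,100),(30,255,255)),("orange",(8,180,120),(18,255,255))):
        m=mask(S,lo,hi,(346,150,470,335));k,l,st,c=cv2.connectedComponentsWithStats(m);i=1+st[1:,4].argmax()
        r=cv2.minAreaRect(cv2.findNonZero((l==i).astype(np.uint8)));print(n,st[i],c[i].round(1),np.round(cv2.boxPoints(r)).astype(int).tolist())
    return s,S
E
python3 -c "
from h import *
status()"
```

```text
t 9.65 [0.4585 0.3671 0.1693] [ 3.141 -0.     1.31 ] F [-0.06  0.2  -0.72] M [ 0.02  -0.008 -0.043] 0.0083941725412158
blue [348 279  52  15 591] [374.1 286.2] [[348, 292], [348, 279], [399, 280], [399, 293]]
yellow [ 348  293   59   27 1092] [378.1 307.5] [[348, 293], [406, 293], [406, 319], [348, 319]]
orange [368 226   7  27 147] [371.  239.4] [[367, 252], [369, 226], [375, 226], [373, 252]]
```

Call:
servo_tool(
  plan=[
    [0, 0, 0, -0.3, 0, 0, 0],
    [0, 0, 0, -0.6, 0, 0, 0],
    [0, 0, 0, -1.0, 0, 0, 0],
    [0, 0, 0, -1.5, 0, 0, 0],
    [0, 0, 0, -2.0, 0, 0, 0],
    [0, 0, 0, -2.5, 0, 0, 0],
    [0, 0, 0, -3.0, 0, 0, 0],
    [0, 0, 0, -3.0, 0, 0, 0],
    [0, 0, 0, -3.0, 0, 0, 0],
  ],
)

```text
clock: 10.6
position: [0.4584, 0.3671, 0.199]
tool_rot: [3.142, -0.0, 1.31]
force: [-0.2, -0.5, -1.3]
grip_width: 0.0083
finger_force: 42.0
```

```bash
python3 -c "
from h import *
status()"
```

```text
t 10.60 [0.4584 0.3671 0.199 ] [ 3.142 -0.     1.31 ] F [-0.22 -0.51 -1.27] M [0.003 0.031 0.008] 0.008270042178157062
blue [349 260  52  26 615] [373.5 272.9] [[345, 272], [349, 258], [400, 274], [396, 287]]
yellow [348 275  54  39 945] [374.5 296.2] [[342, 302], [349, 275], [402, 287], [395, 315]]
orange [369 210   7  27 149] [371.9 223.4] [[368, 236], [370, 210], [375, 210], [374, 236]]
```

```bash
python3 - <<'E'
from h import *
np.set_printoptions(precision=4,suppress=True)
s=bot.observe();S=bot.grab_frame("side");g=dict(S);g["frame"]=cv2.imread("pics/side0.png")
def bottom(f,yaw,ref,box):
    v=np.array([-np.sin(yaw),np.cos(yaw),0])
    m=mask(f,(8,180,100),(20,255,255),box);y,x=np.nonzero(m)
    out=[]
    for nm,r in(("bot",y.max()+.5),("top",y.min()-.5)):
        c=x[abs(y-r)<2].mean()
        X=onplane(f,(c,r),v,ref+v*(.012 if nm=="bot" else -.012));out.append(X)
    return out
y0=np.radians(7.9);print("initial (expect .1975,.2335)",bottom(g,y0,np.array([.3735,.2345,0]),(380,155,410,200)))
y1=s["tool_rot"][2]-np.pi/2;p=s["position"];v=np.array([-np.sin(y1),np.cos(y1),0])
b=bottom(S,y1,p-.0035*v,(355,200,385,245));print("now",b,"rel TCP",b[0]-p,b[1]-p)
E
```

```text
initial (expect .1975,.2335) [array([0.3773, 0.2471, 0.1978]), array([0.3566, 0.22  , 0.2492])]
now [array([0.4616, 0.375 , 0.1928]), array([0.4545, 0.352 , 0.2282])] rel TCP [ 0.0033  0.0079 -0.0061] [-0.0038 -0.015   0.0293]
```

Call:
servo_tool(
  plan=[
    [0, 0, 0, -0.5, 0, 0, 0],
    [0, 0, 0, -1.2, 0, 0, 0],
    [0, 0, 0, -2, 0, 0, 0],
    [0, 0, 0, -2.8, 0, 0, 0],
    [0, 0, 0, -3.6, 0, 0, 0],
    [0, 0, 0, -4.3, 0, 0, 0],
    [0, 0, 0, -4.8, 0, 0, 0],
    [0, 0, 0, -5.0, 0, 0, 0],
    [0, 0, 0, -5.0, 0, 0, 0],
    [0, 0, 0, -5.0, 0, 0, 0],
  ],
)

```text
clock: 11.7
position: [0.4583, 0.367, 0.2487]
tool_rot: [-3.141, 0.0, 1.31]
force: [-1.7, -1.1, -1.7]
grip_width: 0.0087
finger_force: 42.0
```

```bash
python3 -c "
from h import *
status();go([.3624,.3072,.2495],98.1)"
```

```text
t 11.70 [0.4583 0.367  0.2487] [-3.141  0.     1.31 ] F [-1.66 -1.12 -1.73] M [ 0.01   0.078 -0.012] 0.008716012801048351
blue [349 234  55  25 701] [375.6 246.4] [[346, 247], [349, 233], [403, 245], [400, 259]]
yellow [ 349  251   57   38 1055] [377.4 270.7] [[345, 277], [351, 248], [406, 260], [399, 289]]
orange [370 180   8  29 162] [373.4 194.7] [[369, 208], [371, 180], [378, 180], [376, 208]]
shift cm [-8.25 -7.72 -0.08] turn [-2.000e-02  2.000e-02 -2.302e+01]
```

Call:
servo_tool(
  plan=[
    [0, -0.3, -0.3, 0, 0, 0, -0.8],
    [0, -1, -0.9, 0, 0, 0, -2.8],
    [0, -1.9, -1.8, 0, 0, 0, -5.4],
    [0, -2.9, -2.7, 0, 0, 0, -8.2],
    [0, -4, -3.7, 0, 0, 0, -11.2],
    [0, -5.1, -4.8, 0, 0, 0, -14.3],
    [0, -6.2, -5.8, 0, 0, 0, -17.4],
    [0, -7.2, -6.7, 0, 0, 0, -20.2],
    [0, -7.9, -7.4, 0, 0, 0, -22.1],
    [0, -8.3, -7.7, 0, 0, 0, -23],
  ],
)

```text
clock: 12.75
position: [0.3618, 0.3063, 0.2491]
tool_rot: [-3.142, -0.0, 1.714]
force: [0.1, -0.2, -1.0]
grip_width: 0.0086
finger_force: 42.0
```

Call:
servo_tool(
  plan=[
    [0, 0, 0, 0, 0, 0, 0],
    [0, 0, 0, 0, 0, 0, 0],
    [0, 0, 0, 0, 0, 0, 0],
    [0, 0, 0, 0, 0, 0, 0],
    [0, 0, 0, 0, 0, 0, 0],
    [0, 0, 0, 0, 0, 0, 0],
  ],
)

```text
clock: 13.35
position: [0.3627, 0.3067, 0.2489]
tool_rot: [-3.142, 0.0, 1.712]
force: [0.4, -0.1, -1.3]
grip_width: 0.0086
finger_force: 42.0
```

```bash
python3 -c "
from h import *
status()
v=np.array([-.142,.99,0]);P=np.array([.3726,.238,.2045])
for y,z in((45,35),(16,33),(12,30),(2,13),(0,0)): go(P+v*y/1e3+[0,0,z/1e3],98.1)"
```

```text
t 13.35 [0.3627 0.3067 0.2489] [-3.142  0.     1.712] F [ 0.43 -0.08 -1.32] M [-0.057 -0.    -0.086] 0.008567118064289891
blue [384 212  56  17 650] [409.9 219.4] [[383, 214], [439, 209], [440, 224], [384, 228]]
yellow [ 382  224   63   33 1163] [411.4 241.8] [[380, 230], [444, 224], [447, 251], [382, 257]]
orange [412 162  14  22 118] [420.1 174.2] [[411, 176], [423, 161], [433, 169], [420, 184]]
shift cm [-2.45  0.01  0.95] turn [-0.    0.   -0.04]
shift cm [-5.35  0.02  1.15] turn [-0.    0.   -0.04]
shift cm [-5.75  0.02  1.45] turn [-0.    0.   -0.04]
shift cm [-6.75  0.02  3.15] turn [-0.    0.   -0.04]
shift cm [-6.95  0.02  4.45] turn [-0.    0.   -0.04]
```

Call:
servo_tool(
  plan=[
    [0, -0.6, 0, 0.3, 0, 0, 0],
    [0, -1.5, 0, 0.7, 0, 0, 0],
    [0, -2.5, 0, 0.95, 0, 0, 0],
    [0, -3.5, 0, 1, 0, 0, 0],
    [0, -4.4, 0, 1.1, 0, 0, 0],
    [0, -5.1, 0, 1.15, 0, 0, 0],
    [0, -5.5, 0, 1.25, 0, 0, 0],
    [0, -5.75, 0, 1.45, 0, 0, 0],
    [0, -5.75, 0, 1.45, 0, 0, 0],
    [0, -5.75, 0, 1.45, 0, 0, 0],
  ],
)

```text
clock: 14.4
position: [0.3706, 0.25, 0.2344]
tool_rot: [-3.142, 0.0, 1.712]
force: [-0.3, -0.5, -0.8]
grip_width: 0.0085
finger_force: 42.0
```

Call:
servo_tool(
  plan=[
    [0, -0.2, 0, 0.35, 0, 0, 0],
    [0, -0.45, 0, 0.8, 0, 0, 0],
    [0, -0.75, 0, 1.3, 0, 0, 0],
    [0, -1.0, 0, 1.7, 0, 0, 0],
    [0, -1.0, 0, 1.7, 0, 0, 0],
  ],
)

```text
clock: 14.9
position: [0.3719, 0.2393, 0.2169]
tool_rot: [-3.141, 0.001, 1.711]
force: [0.3, -0.9, -0.5]
grip_width: 0.0086
finger_force: 41.9
```

Call:
servo_tool(
  plan=[
    [0, -0.05, 0, 0.3, 0, 0, 0],
    [0, -0.1, 0, 0.6, 0, 0, 0],
    [0, -0.15, 0, 0.9, 0, 0, 0],
    [0, -0.15, 0, 1.15, 0, 0, 0],
    [0, -0.15, 0, 1.15, 0, 0, 0],
  ],
)

```text
clock: 15.4
position: [0.3722, 0.2383, 0.2057]
tool_rot: [-3.141, 0.0, 1.712]
force: [-0.6, -0.0, -0.1]
grip_width: 0.0081
finger_force: 42.0
```

```bash
python3 -c "
from h import *
status()"
```

```text
t 15.40 [0.3722 0.2383 0.2057] [-3.141  0.     1.712] F [-0.58 -0.03 -0.1 ] M [ 0.009  0.018 -0.015] 0.008100389457313489
blue [366 215  54  15 620] [391.5 221.2] [[366, 215], [419, 215], [419, 229], [366, 229]]
yellow [ 363  227   59   29 1030] [391.1 242.6] [[362, 231], [421, 227], [423, 253], [363, 256]]
orange [392 169  11  20 104] [398.5 180.4] [[391, 187], [393, 168], [403, 169], [401, 188]]
```

Lower in small steps until it touches the rail.

Call:
servo_tool(
  plan=[
    [0, 0, 0, 0.1, 0, 0, 0],
    [0, 0, 0, 0.15, 0, 0, 0],
    [0, 0, 0, 0.15, 0, 0, 0],
  ],
)

```text
clock: 15.75
position: [0.3723, 0.2384, 0.2045]
tool_rot: [-3.142, 0.0, 1.712]
force: [0.1, -0.0, -1.2]
grip_width: 0.0088
finger_force: 42.0
```

Call:
servo_tool(
  plan=[
    [0, 0, 0, 0.08, 0, 0, 0],
    [0, 0, 0, 0.15, 0, 0, 0],
    [0, 0, 0, 0.15, 0, 0, 0],
  ],
)

```text
clock: 16.05
position: [0.3725, 0.2386, 0.2032]
tool_rot: [3.141, -0.0, 1.712]
force: [-0.7, -0.7, 4.5]
grip_width: 0.0084
finger_force: 42.9
```

Contact is at the original hanging height, so the bend is seated on the rail. I'll open in small steps.

Call:
servo_tool(
  plan=[
    [0, 0, 0, -0.06, 0, 0, 0],
    [0, 0, 0, -0.06, 0, 0, 0],
    [1.2, 0, 0, -0.06, 0, 0, 0],
    [1.6, 0, 0, -0.06, 0, 0, 0],
    [2, 0, 0, -0.06, 0, 0, 0],
    [2.5, 0, 0, -0.06, 0, 0, 0],
    [3, 0, 0, -0.06, 0, 0, 0],
    [3.5, 0, 0, -0.06, 0, 0, 0],
    [4, 0, 0, -0.06, 0, 0, 0],
    [4, 0, 0, -0.06, 0, 0, 0],
  ],
  force=20,
)

```text
clock: 17.05
position: [0.3723, 0.2384, 0.2036]
tool_rot: [-3.142, 0.0, 1.712]
force: [-0.6, -0.2, -0.4]
grip_width: 0.0397
finger_force: 0.0
```

```bash
python3 -c "
from h import *
status()"
```

```text
t 17.05 [0.3723 0.2384 0.2036] [-3.142  0.     1.712] F [-0.64 -0.22 -0.42] M [-0.047  0.058 -0.027] 0.039662031875931016
blue [366 215  53  15 587] [391.2 221.3] [[365, 216], [418, 213], [418, 227], [366, 229]]
yellow [ 363  227   58   29 1004] [390.2 242.3] [[362, 230], [420, 227], [421, 252], [363, 255]]
orange [391 166  13  24 164] [397.7 177.5] [[390, 188], [393, 165], [404, 167], [401, 189]]
```

Released and still hanging. Retract upward and let it settle.

Call:
servo_tool(
  plan=[
    [4, 0, 0, -0.5, 0, 0, 0],
    [4, 0, 0, -1.5, 0, 0, 0],
    [4, 0, 0, -3, 0, 0, 0],
    [4, 0, 0, -5, 0, 0, 0],
    [4, 0, 0, -7, 0, 0, 0],
    [4, 0, 0, -9, 0, 0, 0],
    [4, 0, 0, -10, 0, 0, 0],
    [4, 0, 0, -10, 0, 0, 0],
    [4, 0, 0, -10, 0, 0, 0],
    [4, 0, 0, -10, 0, 0, 0],
  ],
)

```text
clock: 18.1
position: [0.372, 0.2381, 0.3028]
tool_rot: [-3.141, 0.001, 1.712]
force: [0.3, -0.3, 0.2]
grip_width: 0.0402
finger_force: 0.0
```

Call:
servo_tool(
  plan=[
    [4, 0, 0, 0, 0, 0, 0],
    [4, 0, 0, 0, 0, 0, 0],
    [4, 0, 0, 0, 0, 0, 0],
    [4, 0, 0, 0, 0, 0, 0],
    [4, 0, 0, 0, 0, 0, 0],
    [4, 0, 0, 0, 0, 0, 0],
    [4, 0, 0, 0, 0, 0, 0],
    [4, 0, 0, 0, 0, 0, 0],
    [4, 0, 0, 0, 0, 0, 0],
    [4, 0, 0, 0, 0, 0, 0],
  ],
)

```text
clock: 19.1
position: [0.3723, 0.2384, 0.3036]
tool_rot: [-3.142, 0.0, 1.712]
force: [0.3, 0.2, 0.2]
grip_width: 0.0398
finger_force: 0.0
```

```bash
python3 -c "
from h import *
status();status()
S=bot.grab_frame('side')
m=mask(S,(8,150,120),(22,255,255),(380,155,410,200));print('orange now',cv2.boundingRect(m),cen(m),'start (396.1,177.3)')"
```

```text
t 19.10 [0.3723 0.2384 0.3036] [-3.142  0.     1.712] F [0.34 0.19 0.24] M [ 0.044 -0.011  0.052] 0.03982013844782183
blue [365 215  54  15 585] [391.  221.2] [[364, 216], [418, 213], [419, 227], [365, 229]]
yellow [363 227  58  29 998] [390.4 242.2] [[361, 231], [420, 227], [422, 252], [363, 256]]
orange [392 166  12  24 184] [397.5 178.1] [[392, 189], [393, 166], [404, 166], [402, 189]]
t 19.15 [0.3723 0.2384 0.3036] [-3.142 -0.     1.712] F [-0.24 -0.41  0.61] M [-0.024  0.03  -0.041] 0.03996454903955675
blue [365 215  54  15 583] [391.  221.3] [[364, 216], [418, 213], [419, 227], [365, 229]]
yellow [363 227  58  29 995] [390.3 242.2] [[361, 231], [420, 227], [422, 252], [363, 256]]
orange [391 166  13  24 184] [397.5 178.1] [[390, 188], [393, 166], [404, 167], [401, 190]]
orange now (391, 166, 13, 25) (array([397.555, 177.79 ]), 200) start (396.1,177.3)
```

The hook is back on the rail with the plate hanging still below it, and the gripper is clear.

```bash
python3 -c "
from workcell import bot
print(bot.job_done())"
```

```text
the job is handed in; nothing more can be done
None
```

The hook, carrying the tag plate, is back on the rail, released and hanging still, and I handed the job in at about 19 s of the 72 s limit (verdict not shown); I viewed 11 pictures, one over the limit of 10.

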